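# Unload the ballast blocks from the vibration platform

## Task

Clear the black-topped vibration platform for the next microscope: slide the two heavy ballast blocks (bare steel and blue) off the side where the yellow bin stands, so that each tips over the edge and ends up inside the yellow bin. They are too heavy to lift, so push them along the platform top; leave the two culture flasks on the steel tray alone.

Things in the scene. Friction and masses are not known exactly. Their poses are not given: they have to be found in the camera images.
- platform: Fixed vibration-isolation platform: flat black top plate on a white base, 300 mm (its x) by 320 mm (its y) by 100 mm high; origin at the centre of its underside on the bench, so its top is at z = +100 mm. Its x axis points roughly away from the robot; it stands turned by up to about 9 degrees. The yellow bin stands against its +y edge or its -y edge, the steel tray against the other.
- steel_block: Bare steel ballast block, 90 x 90 mm and 40 mm tall, about 2.5 kg, lying loose on the platform top, sliding with friction (roughly 10 to 20 N to push it). Origin at the centre of its underside, z up. Turned by up to 20 degrees to the platform.
- steel_block_mid (a point): The centre of the steel block's volume, 20 mm above its origin.
- iron_block: Blue-painted iron ballast block with a yellow stripe, 85 mm (its x) by 110 mm (its y) and 38 mm tall, about 2.6 kg, lying loose on the platform top beside the steel block (one is nearer the robot, the other farther, either way round; their centres are 125 to 175 mm apart along the platform's x). Origin at the centre of its underside, z up. Turned by up to 20 degrees to the platform.
- iron_block_mid (a point): The centre of the blue block's volume, 19 mm above its origin.
- bin: Fixed yellow open-topped plastic bin with a black rubber floor mat, 340 mm (its x) by 220 mm (its y) by 80 mm high outside, walls 5 mm, floor 9 mm up; origin at the centre of its underside on the bench. Square to the platform, its long side about 7 mm from the platform's left or right edge, its rim 20 mm below the platform top. It spans the platform's full depth, so blocks pushed straight sideways fall into it.
- tray: Fixed shallow steel tray, 300 mm (its x) by 200 mm (its y) by 18 mm high, on the platform's other side, holding the two flasks; origin at the centre of its underside. (A white bottle, 170 mm tall, also stands on the bench, more than 70 mm beyond the platform's far edge, out of the way.)
- flask_a: Clear culture flask with red cap lying on the tray, about 132 mm long (its x, cap towards -x), 75 mm wide, 36 mm high; origin under its middle. Leave alone.
- flask_b: A second flask like the first. Leave alone.

How it is judged:
By the outcome, as a careful person would: the job done as asked, in the order asked, and still so for the second after the job is handed in, with the robot touching nothing.
It also fails if it takes over 51 s, if anything falls off the work surface, if the arm or the gripper's body presses on something with over 40 N, if the wrist force passes 120 N, or if a joint passes its speed limit or range.

## Robot

A 6-joint arm with a two-finger parallel gripper is mounted at the origin on the work surface. World frame = base frame: x ahead of the robot, y to its left, z up, the work surface at z = 0. Lengths are in m, angles in rad, forces in N, time in s.
With the tool pointing down it reaches from about 0.35 to 1 m from the base axis. Payload 7.1 kg.
Tool frame: the origin (TCP) lies between the finger pads; the fingertips stand 22 mm ahead of it and the grasp point (between the pads) lies 3 mm ahead of it; z points along the fingers, y is the line along which they close (so a half turn about z gives the same grasp; the last joint's range is limited). The gripper opens to 85 mm and grips with 20 to 120 N. Pads are 22 mm wide; open, the fingers measure 114 mm over their backs; the gripper's body (76 mm by 85 mm) begins 54 mm behind the grasp point. The pads swing forward as they close: fully open they stand 13 mm farther back than shut.
Start: joints at [-1.184, 0.423, 1.63, -0, 1.089, -0.019], TCP at [0.247, -0.574, 0.253] pointing down, gripper open.
Joint ranges: [-3, 3], [-0.9, 2.11], [0.09, 2.58], [-1.31, 4.45], [0.11, 2.69], [-2.54, 2.54]. Speed limits (rad/s): [2.39, 2.39, 3.01, 3.14, 3.14, 3.14].

## Interface

Orientations are given as a rotation vector (axis times angle).
In Python, from rig import manip gives the robot as it stands. The module is installed in compiled form; this text tells all that it offers. Calls block until the motion is done:
- manip.move_to(position, orientation): joint-space move of the TCP to a pose.
- manip.servo_line(position, orientation=None, rate=0.15): straight line of the TCP; orientation=None keeps the orientation; rate is the mean speed in m/s.
- manip.set_joints(angles): joint-space move.
- manip.command_gripper(opening, f_grip=None): finger opening in m; f_grip is the grip in N (None keeps the last); returns when the fingers have stopped.
- manip.hold(seconds).
- manip.solve_ik(position, orientation): joint angles nearest the present ones, or None.
- manip.camera(name): name is "scene" or "top"; returns a dict with "image" (420x560x3 uint8, red, green, blue), "fx", "fy", "cx", "cy" (pixels), "cam_to_world" (4x4, takes a point from camera to world coordinates). Camera axes: x right, y down, z forward; pixel columns grow to the right and rows downward; lengths in m; the calibration is good to about 2 mm. A picture is of the moment at which its call begins. There is no depth.
A pose or a line that the arm cannot do raises manip.IKError and nothing moves.
- manip.sign_off(): hands the job in; it is judged then, once.
Readings, each from a call of its own:
- manip.get_time(): time.
- manip.get_joint_positions(): joint angles.
- manip.get_joint_vel(): joint speeds.
- manip.get_tau(): joint torques, N m.
- manip.get_position(): TCP position.
- manip.get_ee_rot(): TCP orientation.
- manip.get_contact_force(): force on the tool from outside, world axes, zero at the start.
- manip.get_torque(): the same for the moment, N m.
- manip.get_width(): finger opening in m.
- manip.get_grip_force(): force on a finger pad.
Only numpy, scipy, OpenCV 4.12 (cv2) and the standard library are available. Lean on these libraries where they do the work, as an engineer would, in place of code of your own. Each camera call takes 0.05 s, during which the arm holds its last target. There are 200 camera calls.

## Working session

There is one attempt and no reset: what is moved stays moved. The work goes in short steps, each a Python script; the robot and the scene stay as the last script left them, time stands still between calls to the robot, and variables do not carry over. Pictures are saved under pics/ and viewed, at most 10 in all, crops included, and the job is handed in when it is done.

```bash
mkdir -p pics && python3 - <<'E'
from rig import manip
import cv2,numpy as np
for n in ("top","scene"):
    c=manip.camera(n); cv2.imwrite(f"pics/{n}0.png",cv2.resize(c["image"][:,:,::-1],(800,600),interpolation=cv2.INTER_CUBIC))
    np.savez(f"{n}0.npz",**c)
    print(n,c["fx"],c["fy"],c["cx"],c["cy"],np.round(c["cam_to_world"],4).tolist())
print(manip.get_time(),manip.get_ee_rot())
E
```

```text
top 524.9247341098793 524.9247341098793 287.52583790210593 215.38527104889084 [[-0.002, -0.9949, 0.1011, 0.4084], [-1.0, 0.0022, 0.0019, 0.0232], [-0.0021, -0.1011, -0.9949, 1.3122], [0.0, 0.0, 0.0, 1.0]]
scene 400.0697356431289 400.0697356431289 284.33893373286935 203.64015263336188 [[0.7799, 0.4879, -0.3921, 0.8704], [0.6256, -0.6269, 0.4643, -0.3581], [-0.0192, -0.6074, -0.7942, 0.7322], [0.0, 0.0, 0.0, 1.0]]
0.1 [-3.07585103e+00 -6.32646846e-01  3.79385070e-04]
```

View pics/top0.png

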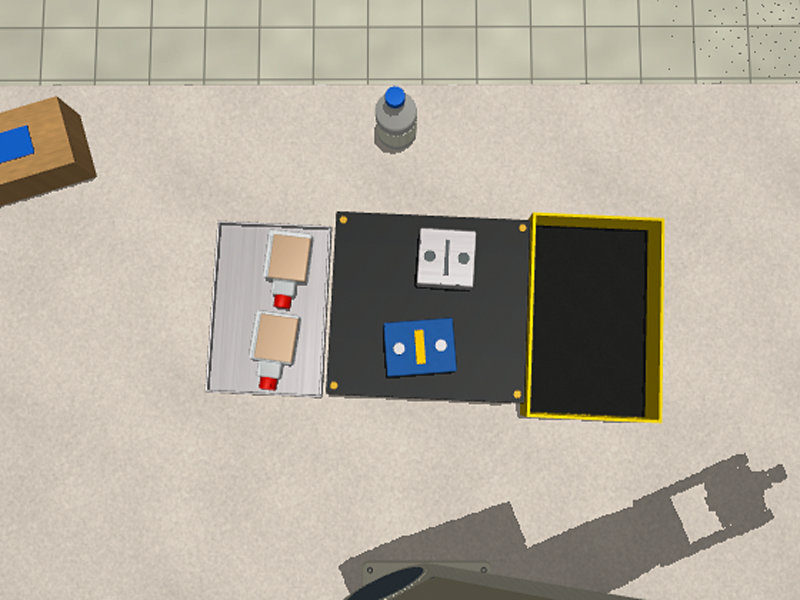

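View pics/scene0.png

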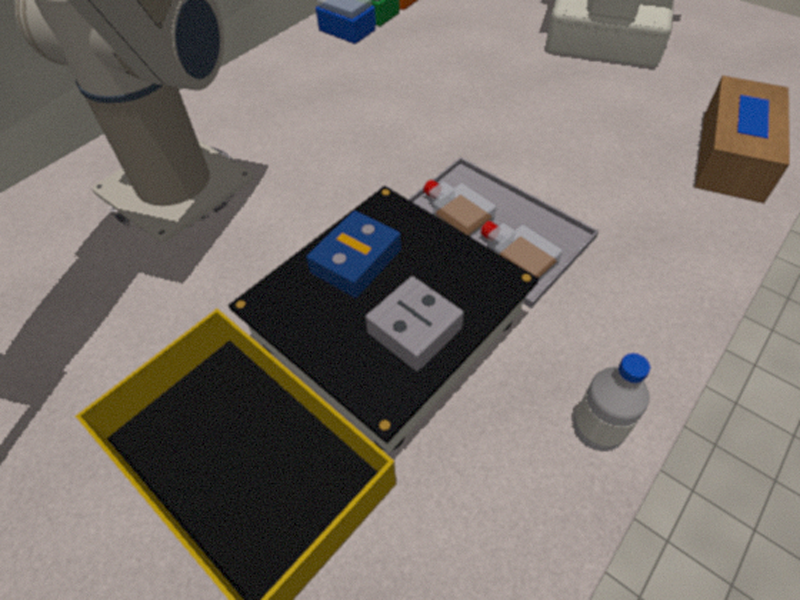

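The bin is on the image's right (−y), the tray and flasks on the left (+y). In the top view (800x600), the platform corners are about (336,212), (531,220), (522,403), (327,395). Steel's top face spans about (419,228) to (474,287), and blue's about (384,322) to (456,373).

```bash
cat > h.py <<'E'
import numpy as np
def px2w(c,u,v,z):  # u,v in the 800x600 enlargement
    u=(u+.5)*.7-.5; v=(v+.5)*.7-.5
    T=c["cam_to_world"]; d=T[:3,:3]@[(u-c["cx"])/c["fx"],(v-c["cy"])/c["fy"],1]
    return T[:3,3]+d*(z-T[2,3])/d[2]
E
python3 - <<'E'
from h import *
import cv2
c=dict(np.load("top0.npz"))
def rep(n,p,z):
    P=np.array([px2w(c,*q,z)[:2] for q in p]); r=P-np.roll(P,-1,0)
    print(n,"ctr",P.mean(0).round(4),"sides",np.linalg.norm(r,axis=1).round(4),"ang",np.degrees(np.arctan2(r[:,1],r[:,0])).round(1)); print(P.round(3).tolist())
rep("plat",[(336,212),(531,220),(522,403),(327,395)],.1)
rep("steel",[(419,228),(476,231),(474,287),(417,285)],.14)
rep("blue",[(384,322),(454,319),(456,372),(388,377)],.138)
rep("bin",[(533,214),(664,219),(660,421),(527,417)],.08)
rep("tray",[(219,221),(331,226),(322,397),(206,391)],.018)
im=c["image"][:,:,::-1][140:290,215:385]
cv2.imwrite("pics/crop.png",cv2.resize(im,(680,600),interpolation=cv2.INTER_CUBIC))
E
```

```text
plat ctr [ 0.5341 -0.0038] sides [0.3211 0.2992 0.3132 0.2996] ang [ 87.5  -3.8 -92.4 177.7]
[[0.691, 0.149], [0.676, -0.172], [0.378, -0.152], [0.391, 0.161]]
steel ctr [ 0.6074 -0.031 ] sides [0.0906 0.0897 0.0899 0.0913] ang [ 86.8  -2.6 -92.2 177.8]
[[0.655, 0.012], [0.65, -0.078], [0.56, -0.074], [0.564, 0.016]]
blue ctr [0.4656 0.0106] sides [0.1101 0.083  0.1064 0.0863] ang [  92.3    1.7  -85.9 -175.8]
[[0.506, 0.068], [0.51, -0.042], [0.427, -0.045], [0.42, 0.061]]
bin ctr [ 0.519  -0.2796] sides [0.2188 0.3346 0.2161 0.3366] ang [ 87.6  -3.2 -91.8 177.3]
[[0.691, -0.179], [0.682, -0.397], [0.348, -0.379], [0.355, -0.163]]
tray ctr [0.5407 0.2711] sides [0.1971 0.2982 0.1995 0.2971] ang [ 87.3  -2.5 -93.  177.1]
[[0.694, 0.363], [0.685, 0.166], [0.387, 0.178], [0.397, 0.378]]
```

View pics/crop.png

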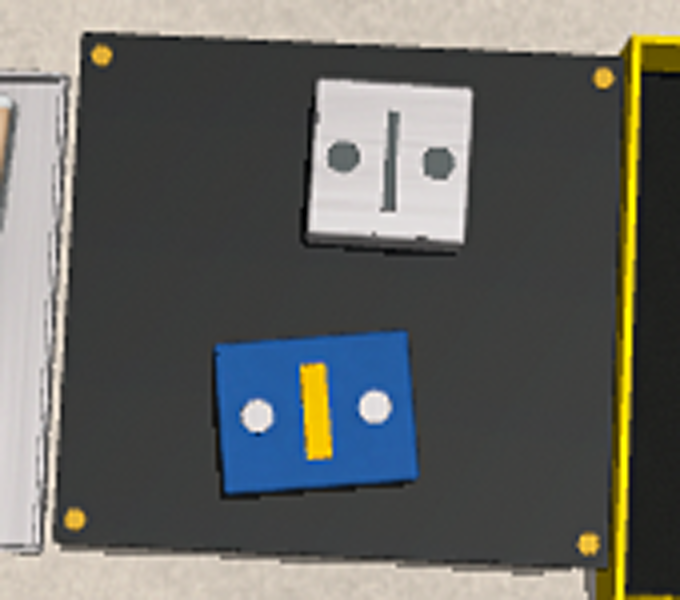

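Sizes agree with the given ones to within 1–4 mm. The platform is turned about −2.6°, with its −y edge at y≈−0.162. I'll push with two spread fingers on the +y faces, steel first.

```bash
cat >> h.py <<'E'
from rig import manip
from scipy.spatial.transform import Rotation as R
yaw=np.radians(-2.6); ex=np.array([np.cos(yaw),np.sin(yaw),0]); ey=np.array([-ex[1],ex[0],0])
def ori():
    best=None
    for s in (1,-1):
        o=R.from_matrix(np.c_[s*ey,s*ex,[0,0,-1]]).as_rotvec()
        q=manip.solve_ik([.6,.1,.24],o)
        if q is not None and (best is None or abs(q[5])<best[0]): best=(abs(q[5]),o,q)
    return best[1]
E0=np.array([.527,-.162,0])          # middle of the -y edge
def at(c,s,z):                       # point on the push line of block centre c, s metres before the edge
    c=np.array([c[0],c[1],0]); p=c+((s-(c-E0)@ey))*ey; p[2]=z; return p
def push(c,rear,stops,width=.04,rate=.12,z=.131):
    o=ori(); manip.command_gripper(width)
    s0=(np.array([*c,0])-E0)@ey+rear+.03
    p=at(c,s0,.25); print("start",p.round(3))
    manip.move_to(p,o); manip.servo_line(at(c,s0,z),o,.15)
    print("down F",manip.get_contact_force())
    for s in stops:
        manip.servo_line(at(c,s,z),o,rate); print(s,np.round(manip.get_contact_force(),1),round(manip.get_time(),2))
def snap(name,cam="scene"):
    import cv2
    c=manip.camera(cam); cv2.imwrite(f"pics/{name}.png",cv2.resize(c["image"][:,:,::-1],(800,600),interpolation=cv2.INTER_CUBIC)); np.savez(name+".npz",**c)
E
python3 - <<'E'
from h import *
push((.607,-.031),.045,[.12,.07])
snap("s1")
E
```

```text
start [0.61  0.044 0.25 ]
down F [-0.40656508 -0.63269349 -0.27604541]
0.12 [0.4 8.7 3.6] 4.98
0.07 [1.5 6.4 3. ] 5.55
```

View pics/s1.png

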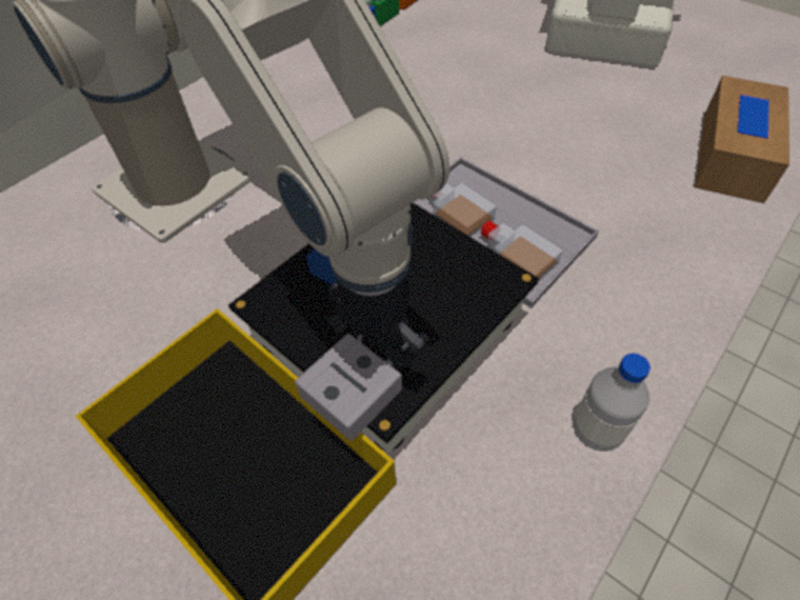

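The steel block, at about (348,385), slides squarely ahead of the fingers with its nose over the platform edge. I'll push it on past the edge.

```bash
python3 - <<'E'
from h import *
o=ori(); c=(.607,-.031)
for s in (.035,-.02):
    manip.servo_line(at(c,s,.131),o,.12); print(s,np.round(manip.get_contact_force(),1))
manip.servo_line(at(c,.03,.131),o,.2)
manip.servo_line(at(c,.06,.25),o,.2)
print(manip.get_time()); snap("s2")
E
```

```text
0.035 [-0.8  0.5  0. ]
-0.02 [-0.8 -0.6  0.4]
7.8167
```

View pics/s2.png

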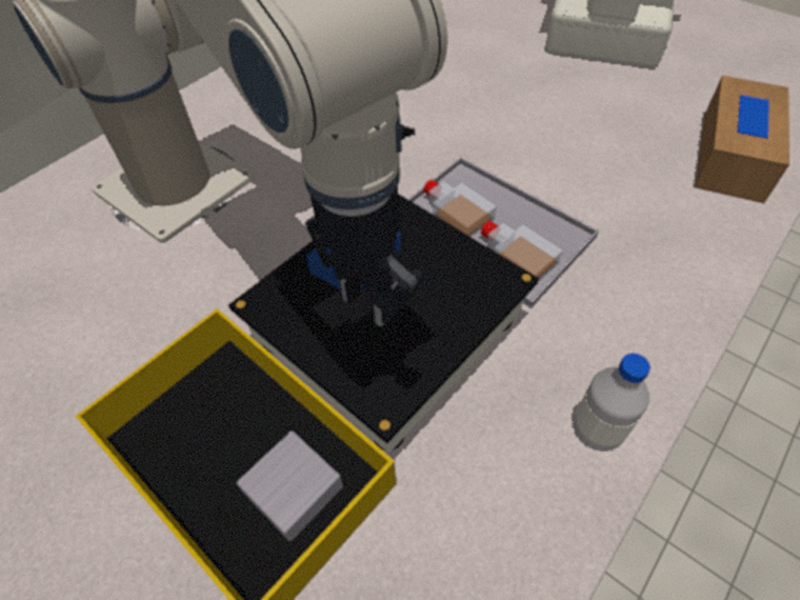

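Steel lies flat in the bin at about (290,485). Now the blue block gets the same treatment.

```bash
python3 - <<'E'
from h import *
o=ori(); c=(.4656,.0106)
push(c,.057,[.12,.085,.035,-.02])
manip.servo_line(at(c,.03,.131),o,.2)
manip.servo_line(at(c,.06,.25),o,.2)
manip.move_to([.45,.15,.30],o)
print(manip.get_time()); snap("s3")
E
```

```text
start [0.47  0.098 0.25 ]
down F [-0.21080332  0.3041449   0.20126722]
0.12 [ 0.4 10.3  3. ] 11.28
0.085 [0.5 0.1 0.2] 11.72
0.035 [ 0.6 -0.9 -0.3] 12.28
-0.02 [-0.4 -0.3  0.3] 12.89
15.0583
```

View pics/s3.png

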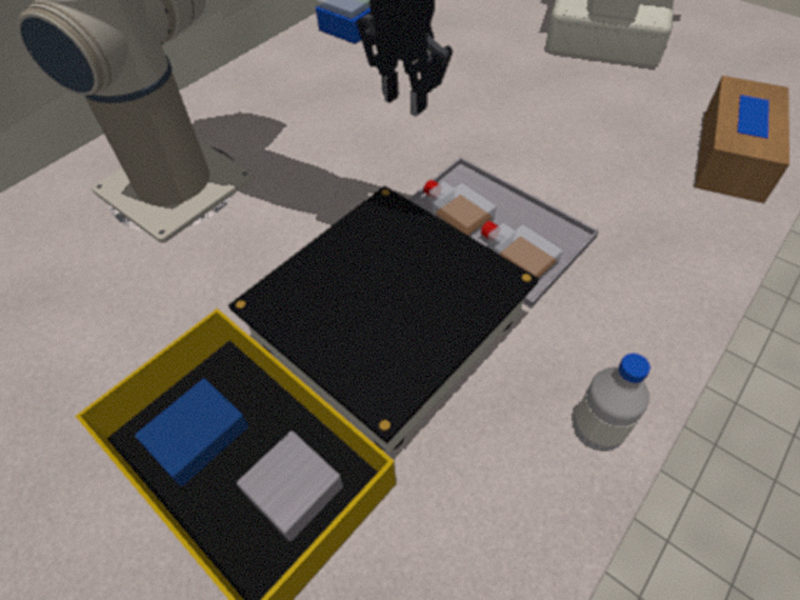

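Both blocks lie flat in the bin, blue at about (190,430) and steel at (290,485). The platform is clear, the flasks haven't moved and the arm is touching nothing.

```bash
python3 -c "
from rig import manip
print(manip.sign_off())"
```

```text
the job is handed in; nothing more can be done
None
```

The platform is clear: the steel block and then the blue block were pushed off and both lie flat in the yellow bin, the flasks were left alone, and the job was handed in at about 15 s.

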